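# Rake broken mould lumps from under the drying board into the scrap pan

### The arm

A 7-joint arm with a two-finger parallel gripper is mounted at the origin on a cart in front of the work surface, level with it; the furniture and walls round the work are solid. World frame = base frame: x ahead of the robot, y to its left, z up, the work surface at z = 0. Lengths are in m, angles in rad, forces in N, time in s.
With the tool pointing down it reaches from about 0.425 to 0.875 m from the base axis. Payload 4.7 kg.
Tool frame: the origin (TCP) lies at the very end of the fingers, on their centre line; the grasp point (between the pads) lies 19 mm behind it; z points along the fingers, y is the line along which they close (so a half turn about z gives the same grasp; the last joint's range is limited). The gripper opens to 87 mm and grips with 3 to 60 N. Pads are 19 mm wide; open, the fingers measure 117 mm over their backs; the gripper's body (75 mm by 190 mm) begins 51 mm behind the grasp point.
Start: joints at [1.245, 0.321, -0.07, 1.45, 0.023, 1.371, -0.057], TCP at [0.217, -0.613, 0.196] pointing down, gripper open.
Joint ranges: [-2.86, 2.86], [-0.3, 2.09], [-1.38, 1.24], [0.06, 2.45], [-1.56, 4.7], [0.09, 2.05], [-2.69, 2.69]. Speed limits (rad/s): [2.57, 2.57, 3.14, 3.14, 3.14, 3.14, 3.14].

### API

Orientations are given as a rotation vector (axis times angle).
In Python, from bench import get_state, get_image, get_calibration, close_job gives the robot as it stands.
- The arm moves only by the shell command python3 -m crank 'ROWS' [FORCE]. ROWS is JSON, a list of rows, each a list of 5 numbers: the opening, from 0 (shut) to 1 (fully open), then the shift along the world's x, y, z in units of 0.2 m (1.0 is 0.2 m), then the turn about the world's z in units of 2 pi rad (1.0 is 2 pi rad). A call has 1 to 5 rows; each row is the pose to reach, as a shift and turn from the pose commanded when the call began, turning the shorter way round; what a row does not reach only later rows make up. A row lasts 1/8 s, in which the tool goes at most 62.5 mm and 10.7 degrees, less where a joint would pass 70% of its speed; a pose out of reach is approached as far as the arm can. A call with a number of a shift or a turn outside -1 to 1 is refused whole. A call with a gripper value outside its range is refused whole. The fingers move at their own pace and stop on an object; FORCE is the grip in N (left out, the last holds). Time passes only in rows, so rows that repeat a pose let the fingers close. It gives the time, the measured TCP pose, the force, the opening and the grip force at its end, in the units of the state.
- get_state(): the state, without advancing time (a new reading comes with each control period).
- get_image(name): name is "scene" or "side" or "wrist"; returns the picture (400x640x3 uint8, red, green, blue); there is no depth.
- get_calibration(name): a dict with "fovy" (degrees; the focal length in pixels is half the picture's height over the tangent of half this angle, whatever the lens; pixels are square), "cx", "cy" (the principal point, pixels), "R" (3x3) and "t" (3): a world point X has camera coordinates R X + t. Camera axes: x right, y down, z forward; pixel columns grow to the right and rows downward; lengths in m; the calibration is good to about 2 mm. A picture is of the moment at which its call begins: read the wrist's pose just before it. get_calibration takes no time and is no camera call; for the wrist camera it gives the pose at the moment of the call.
- close_job(): hands the job in; it is judged then, once.
The state is a dict: "time": time; "joint_positions": joint angles; "qd": joint speeds; "joint_torque": joint torques, N m; "position": TCP position; "tool_rot": TCP orientation; "ft_force": force on the tool from outside, world axes, zero at the start; "torque": the same for the moment, N m; "grip_width": opening from 0.0 (shut) to 1.0 (fully open); "grip_force": force on a finger pad.
Only numpy, scipy, OpenCV 4.12 (cv2) and the standard library are available. Lean on these libraries where they do the work, as an engineer would, in place of code of your own. Each camera call takes 0.05 s, during which the arm holds its last target. There are 200 camera calls.

### The job

Three broken plaster lumps have got under the ware board where the fresh cups are drying. Take the hoe, rake all three lumps out from under the board and into the scrap pan, without touching the lumps with the gripper and without disturbing the board, the cups or the other loose things; lay the hoe down on the open bench clear of the pan and the board, and push the pan's lever over until its drop front is fully shut behind the lumps.

Things in the scene. Friction and masses are not known exactly. Their poses are not given: they have to be found in the camera images.
- props: Two stacks of sawn wooden blocks that carry the ware board; they do not move. Each is 46 mm wide (x), 190 mm long (y), 148 mm high. Origin: on the bench midway between them; stack centres at x = -117 and +117 mm, so the bay between is about 180 mm wide and 148 mm high. It is open on both y sides; the scrap pan stands off the -y side.
- ware_board: Loose wooden ware board, 280 x 130 x 12 mm, lying over the bay on both stacks. Origin: centre of its underside; y along its length. It covers y = -65 to +65 mm of the props' frame.
- cup_0: Leather-hard slip-cast cup, 69 mm across, 68 mm high, standing loose on the ware board. Origin: centre of its underside.
- cup_2: Leather-hard slip-cast waisted cup, 66 mm across, 76 mm high, standing loose on the ware board. Origin: centre of its underside.
- cup_3: Leather-hard slip-cast cup, 64 mm across, 63 mm high, standing loose on the ware board. Origin: centre of its underside.
- lump_a: Largest broken plaster lump, white, angular, 75 x 54 mm, 34 mm high, lying on the bench under the ware board. Origin: centre of its underside as it lies at first.
- lump_b: Broken plaster lump, white, angular, 64 x 53 mm, 31 mm high, under the ware board. Origin as for lump_a.
- lump_c: Broken plaster lump, white, angular, 62 x 53 mm, 29 mm high, under the ware board. Origin as for lump_a.
- hoe: Hoe: dark steel blade 150 mm wide (x), 50 high, 4 thick, ends turned in 25 mm towards the handle; wooden handle 320 mm long, 22 wide (x), 20 thick, leaving the blade 40 mm above its lower edge towards -y. 0.24 kg. Frame: z up as it lies, on blade ends and handle end. Turned -0.285 rad about its x (handle end up) the blade is upright, the handle rises at 10 degrees. Origin 7 mm below hoe_edge.
- hoe_edge (a point): Middle of the lower edge of the hoe's blade.
- hoe_grip (a point): Point on the centre line of the hoe's handle 250 mm from the blade, a good place to pinch across the 22 mm width. With the blade upright it lies 247 mm behind the blade (-y) and 83 mm above its lower edge.
- hoe_tail (a point): Centre of the handle near its free end, 315 mm from the blade.
- pan: Sheet-metal scrap pan fixed to the bench: floor 6 mm high, walls 45 mm high and 3 mm thick, inside 210 mm wide (x) and 152 mm deep. Origin: on the bench under the middle of its mouth, on the hinge line. The mouth faces +y, towards the ware board; the inside runs from y = 0 to -152 mm. The front, when down, is a 70 mm ramp from the floor's edge to the bench on the +y side.
- pan_front (a joint): Hinged front of the pan with its side lever, one piece. 0: lying down as a ramp. 1.668: upright, fully shut. Stays where it is left (friction about 0.14 N m). A lump in the way stops it.
- lever_knob (a point): Centre of the black ball knob (24 mm) on the lever of the pan's front: a steel rod 105 mm long, 9 mm thick, turning about the hinge line 28 mm outside the pan's -x wall. Front down: it leans 60 degrees up towards the pan's +y. Shut: it leans over the other way, about 24 degrees above level towards -y. Push it from its +y side towards -y.
- pan_hinge (a point): Point on the hinge line of the pan's front at the foot of the lever, 6 mm above the bench; the lever turns about the pan's x axis through it.
- tape_roll: Roll of tape, 88 mm across, 19 mm high, a bystander on the bench. Origin: centre of its underside.
- stopper: Conical plaster mould stopper, 50 mm across, 33 mm high, a bystander on the bench; it is not one of the lumps. Origin: centre of its underside.
There are look-alikes about, which are no part of the job. Leave any brown look-alike of the lump_b alone.

How it is judged:
By the outcome, as a careful person would: the job done as asked, in the order asked, and still so for the second after the job is handed in, with the robot touching nothing.
It also fails if it takes over 72 s, if anything falls off the work surface, if the arm or the gripper's body presses on something with over 40 N, if the wrist force passes 120 N, or if a joint passes its speed limit or range.

## Working session

There is one attempt and no reset: what is moved stays moved. The work goes in short steps, Python scripts to look and compute and a shell command to move; the robot and the scene stay as the last step left them, time stands still between calls to the robot, and variables do not carry over. Pictures are saved under pics/ and viewed, at most 10 in all, crops included, and the job is handed in when it is done.

```bash
ls; mkdir -p pics
python3 - <<'E'
from bench import *
import cv2,json
s=get_state();print({k:s[k] for k in('time','position','tool_rot','grip_width')})
for n in("scene","side"):
    im=get_image(n);cv2.imwrite(f"pics/{n}0.png",im[:,:,::-1]);c=get_calibration(n);print(n,c)
E
```

```text
pics
{'time': 0.0, 'position': array([ 0.21640241, -0.61229008,  0.19536678]), 'tool_rot': array([-3.09452145e+00, -5.30923378e-01,  6.91461671e-04]), 'grip_width': 1.0003851133792625}
scene {'fovy': 45.141653053798635, 'cx': 321.4498946242688, 'cy': 202.85232659712986, 'R': array([[-0.57318537, -0.81934487, -0.01151126],
       [-0.57473063,  0.41199553, -0.70706745],
       [ 0.58407467, -0.39866485, -0.70705241]]), 't': array([0.2645353 , 0.3966209 , 1.53407199])}
side {'fovy': 42.822958873240076, 'cx': 315.8957240915946, 'cy': 199.934119519358, 'R': array([[ 0.88361415, -0.4680571 ,  0.01218993],
       [-0.29579559, -0.57821598, -0.76037573],
       [ 0.36294767,  0.66827303, -0.64936904]]), 't': array([-0.44132145,  0.23394234,  1.83217041])}
```

View pics/scene0.png

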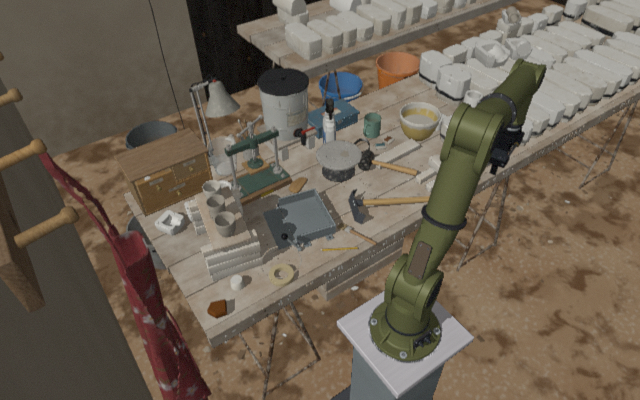

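View pics/side0.png

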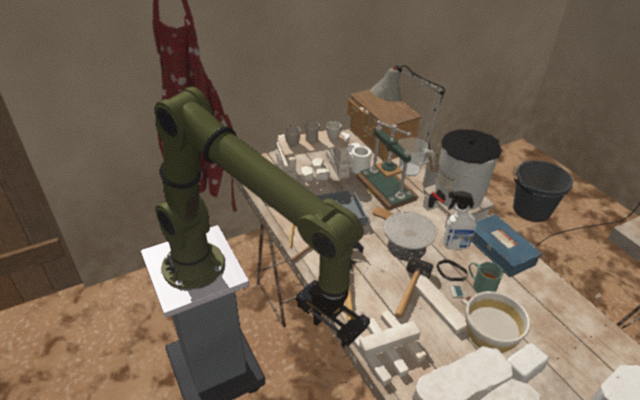

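The scene shows the hoe (blade ~(356,207), handle to ~(425,201)), pan ~(300,218), board and cups ~(220,215), tape (283,274), stopper (237,283), brown look-alike (217,309). In the side view the lumps show under the board ~(315,170). I'll enlarge both.

Run:
```python
import cv2
a=cv2.imread("pics/scene0.png")[170:300,180:440];b=cv2.imread("pics/side0.png")[110:260,240:400]
cv2.imwrite("pics/za.png",cv2.resize(a,(780,390),interpolation=cv2.INTER_CUBIC))
cv2.imwrite("pics/zb.png",cv2.resize(b,(640,600),interpolation=cv2.INTER_CUBIC))
```

```text
(no output)
```

View pics/za.png

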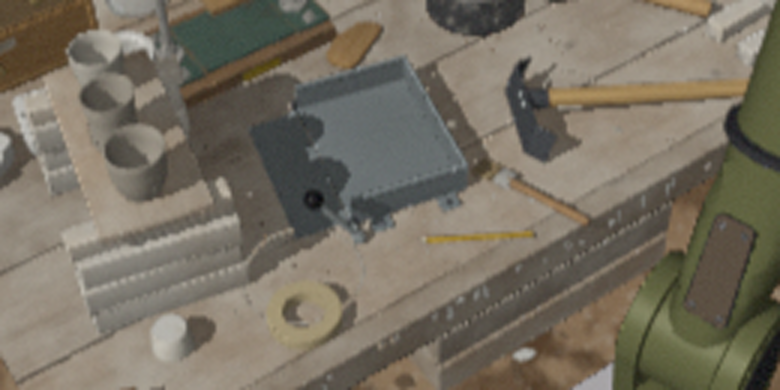

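View pics/zb.png

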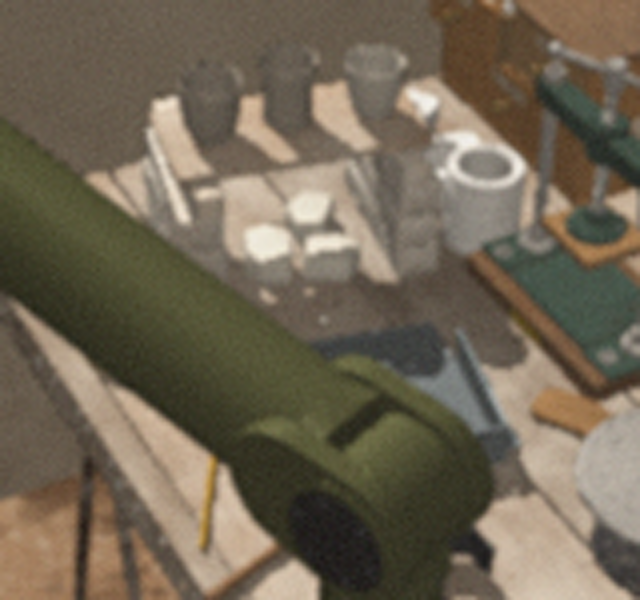

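The zooms show, in za pixels (scene = za/3+(180,170)): the near stack's foot (100,330)–(245,275), the ramp edge (252,128)–(300,235), pan wall tops (405,60),(467,160),(297,90), the knob (315,199) and the hoe blade (522,62)–(540,160). In zb the three lumps are at (268,250), (310,210) and (330,255).

```bash
cat > h.py <<'E'
import numpy as np
from bench import *
def ray(n,u,v,z,c=None):
    c=c or get_calibration(n);f=200/np.tan(np.radians(c['fovy'])/2);R=np.array(c['R']);t=np.array(c['t'])
    d=R.T@np.array([(u-c['cx'])/f,(v-c['cy'])/f,1]);o=-R.T@t
    return (o+d*(z-o[2])/d[2]).round(4)
def proj(n,X,c=None):
    c=c or get_calibration(n);f=200/np.tan(np.radians(c['fovy'])/2)
    p=np.array(c['R'])@np.array(X)+c['t'];return (p[:2]/p[2]*f+[c['cx'],c['cy']]).round(1)
A=lambda x,y,z:ray("scene",180+x/3,170+y/3,z)
B=lambda x,y,z:ray("side",240+x/4,110+y/4,z)
E
python3 - <<'E'
from h import *
for n,l in dict(foot=[(100,330,0),(245,275,0)],ramp=[(252,128,0),(300,235,0)],walls=[(405,60,.045),(467,160,.045),(297,90,.045)],knob=[(315,199,.097)],
 blade=[(522,62,.055),(540,160,0)],handle=[(553,95,.047),(740,90,.02)],tape=[(305,315,.01)],stop=[(170,340,.015)],cups=[(137,185,.16),(107,130,.16),(97,80,.16)]).items():
    print(n,[A(*p)[:2] for p in l])
print('lumps',[B(*p)[:2] for p in[(268,250,.02),(310,212,.02),(330,257,.02)]])
print('props B near inner foot',B(225,275,0),B(400,278,0), B(185,225,.148),B(435,270,0),B(365,265,0))
E
```

```text
foot [array([0.522 , 0.4165]), array([0.4941, 0.2391])]
ramp [array([0.701 , 0.1093]), array([0.5087, 0.1531])]
walls [array([ 0.6511, -0.1018]), array([ 0.4572, -0.0623]), array([0.6864, 0.045 ])]
knob [array([0.4722, 0.1467])]
blade [array([ 0.5492, -0.2192]), array([ 0.4358, -0.1633])]
handle [array([ 0.4831, -0.2192]), array([ 0.3668, -0.4441])]
tape [array([0.3955, 0.2148])]
stop [array([0.4515, 0.3602])]
cups [array([0.5569, 0.3239]), array([0.6542, 0.3132]), array([0.7371, 0.2859])]
lumps [array([0.6021, 0.2771]), array([0.6756, 0.3178]), array([0.6563, 0.2354])]
props B near inner foot [0.5519 0.2818 0.    ] [0.7192 0.1906 0.    ] [0.4704 0.2026 0.148 ] [0.7604 0.1854 0.    ] [0.6964 0.228  0.    ]
```

Pan yaw and props yaw are both about -12°. The pan origin is near (0.589,0.066) and the props centre near (0.645,0.299). The hoe yaw is about -27° with the grip point near (0.370,-0.437). I'll move above the grip and check it with the wrist camera.

```bash
python3 -m crank '[[1,0.3,0.35,0,0.03],[1,0.6,0.7,0,0.06],[1,0.77,0.87,0,0.09],[1,0.77,0.87,0,0.12],[1,0.77,0.87,0,0.12]]' 20
python3 - <<'E'
from h import *
import cv2,pickle
c={n:get_calibration(n) for n in('wrist','scene','side')}
w=get_image('wrist');s=get_image('scene');d=get_image('side')
for n,i in(('w1',w),('s1',s),('d1',d)):cv2.imwrite(f'pics/{n}.png',i[:,:,::-1])
pickle.dump(c,open('c1.pkl','wb'))
g=np.zeros((600,800,3),np.uint8)
g[:250,:400]=cv2.resize(w,(400,250));g[250:600,:560]=cv2.resize(s[170:283,230:410],(560,350))
g[:250,400:800]=cv2.resize(d[100:225,250:450],(400,250))
cv2.imwrite('pics/m1.png',g[:,:,::-1])
print(get_state()['position'],get_state()['tool_rot'],c['wrist']['t'])
E
```

```text
time: 0.72
position: [0.3744, -0.4345, 0.1964]
tool_rot: [-2.675, -1.646, -0.003]
ft_force: [-0.2, -0.4, -0.3]
grip_width: 1.0
grip_force: 0.0
[ 0.36943963 -0.4397801   0.19614428] [-2.68505450e+00 -1.63040832e+00  1.64294362e-03] [-0.53036991 -0.24453313  0.32659624]
```

View pics/m1.png

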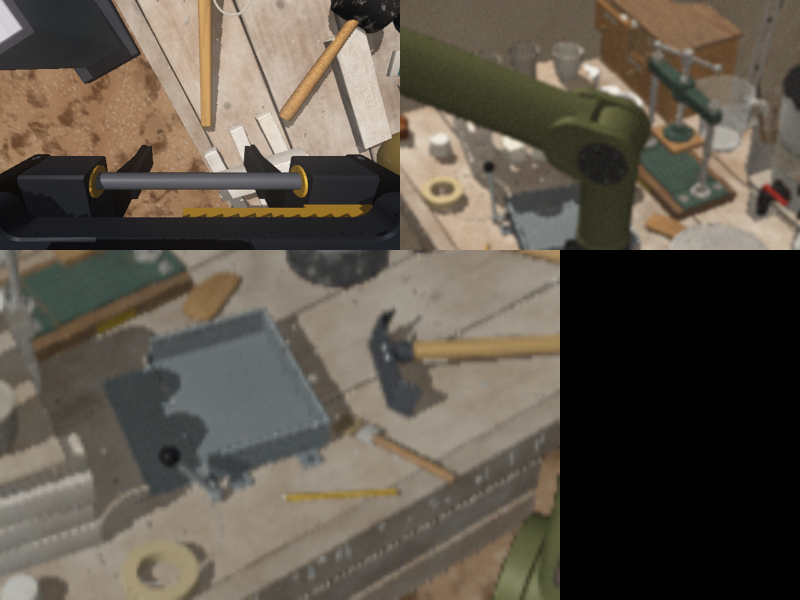

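The wrist view (scaled 0.625) shows the handle straight, from (207,0) to its free end at (207,125). I'll cast its edges from a wood-colour mask.

Run:
```python
from h import *
import cv2,pickle
c=pickle.load(open('c1.pkl','rb'))
w=cv2.imread('pics/w1.png');h=cv2.cvtColor(w,cv2.COLOR_BGR2HSV)
m=cv2.inRange(h,(8,90,110),(25,255,255))[:, 300:360]
for v in range(0,206,15):
    x=np.where(m[v])[0]+300
    if len(x)>8: print(v,x.min(),x.max(),ray('w',x.min(),v,.03-.00004*v,c['wrist'])[:2],ray('w',x.max(),v,.03-.00004*v,c['wrist'])[:2])
k=np.where(m[:,20:40].any(1))[0];print('tail row',k.max(), ray('w',330,k.max(),.02,c['wrist']))
```

```text
0 317 337 [ 0.4571 -0.2714] [ 0.4753 -0.2806]
15 317 337 [ 0.4511 -0.2833] [ 0.4696 -0.2927]
30 317 337 [ 0.4448 -0.2956] [ 0.4636 -0.3051]
45 318 337 [ 0.4394 -0.3088] [ 0.4575 -0.318 ]
60 318 337 [ 0.4328 -0.3219] [ 0.4512 -0.3312]
75 319 338 [ 0.427  -0.3358] [ 0.4457 -0.3453]
90 319 338 [ 0.42   -0.3497] [ 0.439  -0.3593]
105 320 338 [ 0.4138 -0.3646] [ 0.432  -0.3738]
120 320 338 [ 0.4064 -0.3794] [ 0.4249 -0.3888]
135 321 338 [ 0.3997 -0.3952] [ 0.4175 -0.4042]
150 321 338 [ 0.3918 -0.411 ] [ 0.4099 -0.4202]
165 321 338 [ 0.3837 -0.4273] [ 0.4021 -0.4366]
180 322 338 [ 0.3763 -0.4448] [ 0.3939 -0.4537]
195 321 338 [ 0.3665 -0.4617] [ 0.3855 -0.4713]
tail row 346 [ 0.2727 -0.679   0.02  ]
```

Hoe heading is (0.424,0.906), yaw -25°, and the grip point is near (0.403,-0.410). Moving down onto it.

```bash
python3 -m crank '[[0.7,0.16,0.145,0,0.006],[0.7,0.16,0.145,-0.3,0.006],[0.7,0.16,0.145,-0.6,0.006],[0.7,0.16,0.145,-0.85,0.006],[0.7,0.16,0.145,-0.95,0.006]]' 10; python3 -m crank '[[0.7,0,0,0,0],[0,0,0,0,0],[0,0,0,0,0],[0,0,0,0,0],[0,0,0,0,0]]' 10
```

```text
time: 1.5
position: [0.3993, -0.4096, 0.0031]
tool_rot: [-2.65, -1.677, 0.003]
ft_force: [-0.1, -0.4, 1.1]
grip_width: 0.703
grip_force: 0.0
time: 2.12
position: [0.4029, -0.4101, 0.0071]
tool_rot: [2.651, 1.683, 0.0]
ft_force: [-0.4, -1.3, -0.6]
grip_width: 0.331
grip_force: 0.0
```

```bash
python3 -m crank '[[0,0,0,0,0],[0,0,0,0,0],[0,0,0,0,0]]' 10; python3 -m crank '[[0,0,0,0.08,0],[0,0.01,0.02,0.16,0],[0,0.02,0.03,0.24,0],[0,0.03,0.05,0.33,0],[0,0.03,0.05,0.33,0]]' 8;  python3 -m crank '[[0,0,0,0,0],[0,0,0,0,0],[0,0,0,0,0]]' 60
python3 - <<'E'
from h import *
import cv2
d=get_image('scene')[180:280,330:480]
w=get_image('wrist');cv2.imwrite('pics/w2.png',w[:,:,::-1])
g=np.vstack([cv2.resize(d,(480,320)),cv2.resize(w,(480,280))])
cv2.imwrite('pics/m2.png',g[:,:,::-1])
E
```

```text
time: 2.5
position: [0.4026, -0.4098, 0.0064]
tool_rot: [-2.652, -1.684, 0.0]
ft_force: [0.2, 0.5, -0.1]
grip_width: 0.027
grip_force: 0.0
time: 3.12
position: [0.4103, -0.4004, 0.0749]
tool_rot: [2.648, 1.683, 0.001]
ft_force: [-0.3, -1.1, -0.7]
grip_width: 0.006
grip_force: 0.0
time: 3.5
position: [0.4082, -0.3996, 0.0718]
tool_rot: [-2.651, -1.683, 0.0]
ft_force: [0.1, -0.4, -0.5]
grip_width: 0.004
grip_force: 0.0
```

View pics/m2.png

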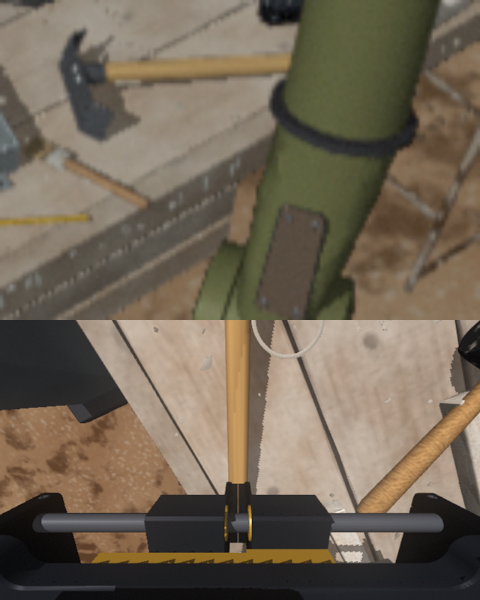

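The scene view shows the hoe still lying in place, and the wrist view shows the fingers shut at (237,490) with the handle below them, so the grasp missed. I'll open, back off and measure again.

```bash
python3 -m crank '[[0.8,0,0,0.2,0],[0.8,0,0,0.4,0],[0.8,0,0,0.6,0],[0.8,0,0,0.6,0],[0.8,0,0,0.6,0]]' 10
python3 - <<'E'
from h import *
import cv2
c=get_calibration('wrist');s=get_state()
w=get_image('wrist');cv2.imwrite('pics/w3.png',w[:,:,::-1]);sc=get_image('scene');cv2.imwrite('pics/s3.png',sc[:,:,::-1])
p=s['position'];print(p,'proj tcp',proj('w',p,c),proj('w',[.403,-.41,.017],c),proj('w',[.3735,-.473,.02],c), 'cam',-np.array(c['R']).T@c['t'])
h=cv2.cvtColor(cv2.cvtColor(w,cv2.COLOR_RGB2BGR),cv2.COLOR_BGR2HSV)
m=cv2.inRange(h,(8,90,110),(25,255,255))[:,270:370]
for v in range(0,300,20):
    x=np.where(m[v])[0]+270
    if len(x)>5:
        r=[ray('w',u,v,.028,c)[:2] for u in(x.min(),x.max())];print(v,x.min(),x.max(),r[0],r[1])
g=np.vstack([cv2.resize(sc[180:280,330:480],(480,320),interpolation=2),cv2.resize(w,(480,280))])
cv2.imwrite('pics/m3.png',g[:,:,::-1])
# calibration check scene vs wrist on handle
a=get_calibration('scene')
for q in [(.4662,-.276,.035),(.385,-.449,.025)]: print(proj('scene',q,a))
E
```

```text
time: 4.22
position: [0.4083, -0.3997, 0.1918]
tool_rot: [-2.651, -1.684, 0.0]
ft_force: [0.2, 0.1, -0.4]
grip_width: 0.49
grip_force: 0.0
[ 0.40826252 -0.39965315  0.19177943] proj tcp [316.9 230.6] [316.8 182.2] [316.9 234.6] cam [ 0.44363881 -0.32506486  0.37979678]
0 306 327 [ 0.4755 -0.2304] [ 0.4947 -0.2395]
20 306 326 [ 0.4677 -0.2465] [ 0.4863 -0.2553]
40 307 326 [ 0.4605 -0.2637] [ 0.4786 -0.2722]
60 307 327 [ 0.4521 -0.2811] [ 0.4715 -0.2902]
80 307 327 [ 0.4435 -0.2991] [ 0.4632 -0.3083]
100 307 327 [ 0.4344 -0.3177] [ 0.4545 -0.3272]
120 308 326 [ 0.4261 -0.3376] [ 0.4445 -0.3463]
140 308 326 [ 0.4164 -0.3578] [ 0.4352 -0.3666]
160 308 326 [ 0.4063 -0.3787] [ 0.4255 -0.3877]
180 309 325 [ 0.3969 -0.401 ] [ 0.4143 -0.4092]
200 309 325 [ 0.386  -0.4238] [ 0.4037 -0.4321]
220 270 325 [ 0.3305 -0.4267] [ 0.3927 -0.456 ]
240 281 286 [ 0.3304 -0.4569] [ 0.3361 -0.4597]
260 282 296 [ 0.3184 -0.483 ] [ 0.335  -0.4908]
[378.2 200.4]
[424.5 196. ]
```

View pics/m3.png

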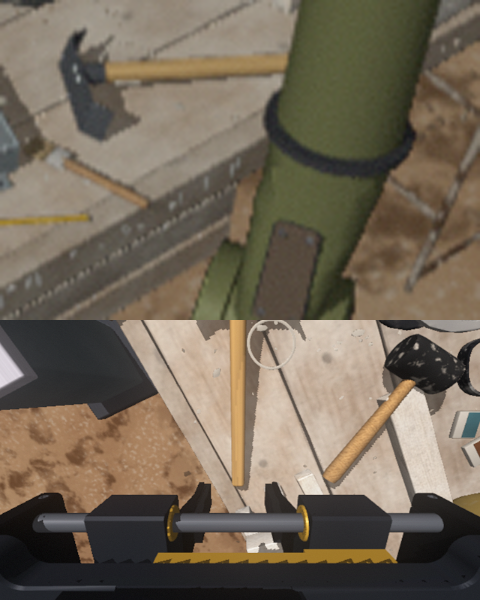

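The wrist view shows the handle's free end at zoom (238,485), between the open fingers and clear of them. I'll triangulate the handle from the wrist pictures at two heights.

Run:
```python
from h import *
import cv2,pickle
c3=get_calibration('wrist');c1=pickle.load(open('c1.pkl','rb'))['wrist']
R=np.array(c3['R']);print('optical axis',R[2].round(3),'fovy',c3['fovy'],c3['cx'],c3['cy'])
# c2: same orientation, camera lower by .1195 
o3=-R.T@c3['t'];o2=o3+np.array([0,0,.0718-.1918]);c2=dict(c3);c2['t']=-R@o2
def edges(f,v,lo,hi):
    g=cv2.cvtColor(cv2.imread(f),cv2.COLOR_BGR2HSV)[v-2:v+3,lo:hi,1].astype(float).mean(0)
    t=(g.max()+np.median(g))/2; x=np.where(g>t)[0];return lo+x.min(),lo+x.max()+1,g.max().round()
for n,c,vs in(('w1',c1,(20,90,160,185)),('w2',c2,(20,80,140,200)),('w3',c3,(20,80,140,200))):
    for v in vs:
        a,b,_=edges(f'pics/{n}.png',v,270,370)
        print(n,v,a,b,[(z,round(1000*float(np.linalg.norm(ray('',a,v,z,c)-ray('',b,v,z,c))),1),((ray('',a,v,z,c)+ray('',b,v,z,c))/2)[:2].round(3)) for z in(.0,.03,.06)])
for n,c in(('w1',c1),('w3',c3)):
    g=cv2.cvtColor(cv2.imread(f'pics/{n}.png'),cv2.COLOR_BGR2HSV)[150:260,312:332,1].mean(1);d=np.diff(g);v=150+d.argmin();print(n,'tail row',v,[ray('',322,v,z,c) for z in(0,.03,.06)])
```

```text
optical axis [-0.129 -0.268 -0.955] fovy 67.0255522466758 316.97752023032905 197.04782097827515
w1 20 317 339 [(0.0, 24.8, array([ 0.463, -0.287])), (0.03, 22.9, array([ 0.459, -0.293])), (0.06, 20.8, array([ 0.455, -0.298]))]
w1 90 319 339 [(0.0, 24.0, array([ 0.431, -0.354])), (0.03, 22.2, array([ 0.43 , -0.355])), (0.06, 20.3, array([ 0.428, -0.355]))]
w1 160 270 339 [(0.0, 88.6, array([ 0.366, -0.416])), (0.03, 81.7, array([ 0.369, -0.412])), (0.06, 74.8, array([ 0.373, -0.408]))]
w1 185 270 339 [(0.0, 90.8, array([ 0.351, -0.446])), (0.03, 83.7, array([ 0.355, -0.439])), (0.06, 76.7, array([ 0.36 , -0.432]))]
w2 20 301 334 [(0.0, 25.1, array([ 0.469, -0.271])), (0.03, 22.1, array([ 0.466, -0.277])), (0.06, 19.2, array([ 0.463, -0.283]))]
w2 80 302 333 [(0.0, 24.8, array([ 0.451, -0.309])), (0.03, 21.9, array([ 0.45 , -0.311])), (0.06, 19.1, array([ 0.449, -0.313]))]
w2 140 303 332 [(0.0, 24.6, array([ 0.43 , -0.352])), (0.03, 21.8, array([ 0.432, -0.349])), (0.06, 18.9, array([ 0.433, -0.346]))]
w2 200 304 331 [(0.0, 24.4, array([ 0.408, -0.4  ])), (0.03, 21.4, array([ 0.412, -0.392])), (0.06, 18.7, array([ 0.416, -0.383]))]
w3 20 306 328 [(0.0, 24.5, array([ 0.48 , -0.245])), (0.03, 22.5, array([ 0.477, -0.251])), (0.06, 20.6, array([ 0.474, -0.258]))]
w3 80 307 328 [(0.0, 24.6, array([ 0.454, -0.302])), (0.03, 22.6, array([ 0.453, -0.304])), (0.06, 20.8, array([ 0.452, -0.305]))]
w3 140 308 327 [(0.0, 23.6, array([ 0.424, -0.365])), (0.03, 21.7, array([ 0.426, -0.362])), (0.06, 19.9, array([ 0.427, -0.358]))]
w3 200 309 326 [(0.0, 22.4, array([ 0.391, -0.435])), (0.03, 20.7, array([ 0.395, -0.427])), (0.06, 18.9, array([ 0.399, -0.418]))]
w1 tail row 202 [array([ 0.3605, -0.4772,  0.    ]), array([ 0.3645, -0.4681,  0.03  ]), array([ 0.3685, -0.4591,  0.06  ])]
w3 tail row 237 [array([ 0.374 , -0.4863,  0.    ]), array([ 0.3795, -0.4736,  0.03  ]), array([ 0.385 , -0.4608,  0.06  ])]
```

Triangulation puts the handle where I assumed, at z ≈ 0.02–0.03. I'll go down again and look before closing.

```bash
python3 -m crank '[[0.6,-0.03,-0.05,-0.3,0],[0.6,-0.03,-0.05,-0.6,0],[0.6,-0.03,-0.05,-0.85,0],[0.6,-0.03,-0.05,-0.94,0],[0.6,-0.03,-0.05,-0.94,0]]' 20
python3 - <<'E'
from h import *
import cv2
s=get_state();print(s['position'],s['tool_rot'],s['grip_width'])
w=get_image('wrist');cv2.imwrite('pics/w4.png',w[:,:,::-1])
d=get_image('side')
cv2.imwrite('pics/m4.png',np.hstack([cv2.resize(w[120:400,150:500],(500,400)),cv2.resize(d[240:400,260:380],(300,400))])[:,:,::-1])
E
```

```text
time: 4.95
position: [0.402, -0.4091, 0.0035]
tool_rot: [-2.65, -1.683, 0.0]
ft_force: [0.6, -0.4, 1.2]
grip_width: 0.6
grip_force: 0.0
[ 0.40203346 -0.40911055  0.00345268] [-2.64971143e+00 -1.68287316e+00  4.41889646e-04] 0.6000314275543294
```

View pics/m4.png

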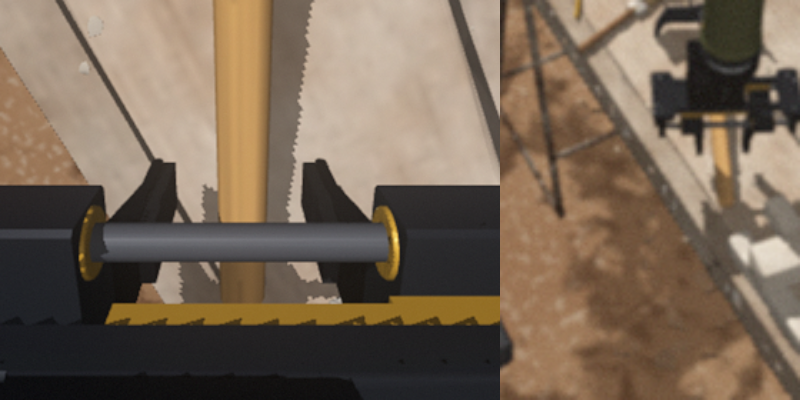

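The wrist view shows the handle between the open fingers, centred at about x=243 in the crop. Closing now in short calls.

```bash
python3 -m crank '[[0.15,0,0,0,0],[0.15,0,0,0,0],[0.15,0,0,0,0],[0.15,0,0,0,0]]' 20;python3 -m crank '[[0.15,0,0,0,0],[0.15,0,0,0,0],[0.15,0,0,0,0]]' 20
```

```text
time: 5.55
position: [0.4027, -0.41, 0.0048]
tool_rot: [2.652, 1.684, 0.0]
ft_force: [-0.0, 0.5, -0.3]
grip_width: 0.232
grip_force: 0.0
time: 5.92
position: [0.4026, -0.4098, 0.0044]
tool_rot: [-2.652, -1.684, 0.0]
ft_force: [-0.5, -0.3, -1.1]
grip_width: 0.156
grip_force: 0.0
```

Run:
```python
from h import *
import cv2
w=get_image('wrist');cv2.imwrite('pics/w5.png',w[:,:,::-1])
s=get_image('scene');d=get_image('side')
a=cv2.resize(w[100:360,190:450],(400,400),interpolation=2);b=cv2.resize(d[260:350,300:390],(400,400),interpolation=2)
e=cv2.resize(s[170:230,330:450],(400,200),interpolation=2)
g=np.zeros((600,800,3),np.uint8);g[:400,:400]=a;g[:400,400:]=b;g[400:,:400]=e
w4=cv2.imread('pics/w4.png')[:,:,::-1];g[400:,400:700]=cv2.resize(w4[100:300,170:470],(300,200))
cv2.imwrite('pics/m5.png',g[:,:,::-1]);print(get_state()['joint_positions'],get_state()['grip_width'])
```

```text
[ 1.009566    0.35083106 -0.30513499  1.83573178  0.12516991  0.97368868
  0.21206848] 0.14860888549824436
```

View pics/m5.png

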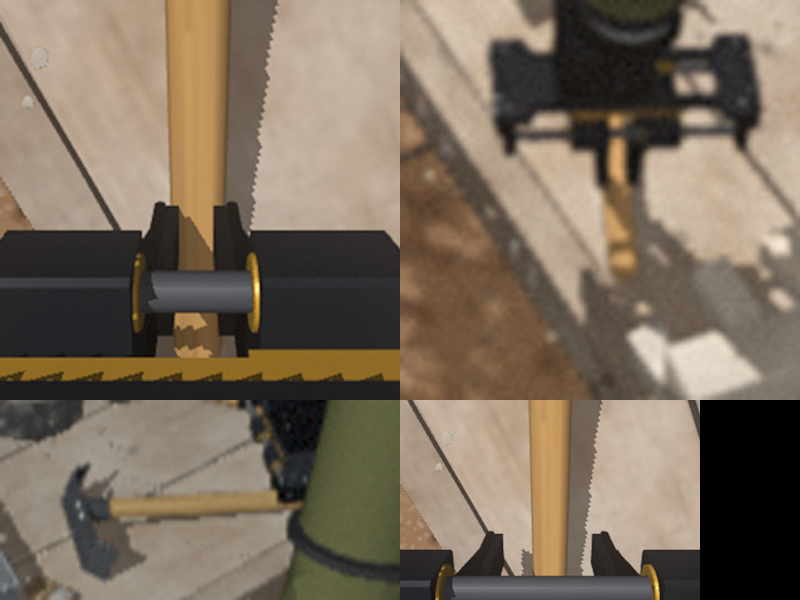

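The wrist crop shows the fingertips overlapping the handle's edges from above (tips near (165,205)), so they are higher than the handle. I'll check their height against the side camera.

```bash
python3 - <<'E'
from h import *
for z in(.005,.02,.035,.05):print(z,proj('side',[.403,-.41,z]))
print('tip px 349.5,301.6')
for n,(u,v) in dict(tail=(300+625*.225,260+272*.225)).items():print(n,[ray('side',u,v,z)[:2] for z in(0,.02,.04)])
# scene: handle vanish point behind gripper
print('scene handle end at gripper',(330+300*.3,170+102*.3),proj('scene',[.403,-.41,.018]),proj('scene',[.403,-.41,.04]),proj('scene',[.508,-.185,.03]))
E
python3 -m crank '[[0.15,0,0,-0.02,0],[0.15,0,0,-0.04,0],[0.15,0,0,-0.06,0],[0.15,0,0,-0.06,0]]' 20
```

```text
0.005 [347.9 304.3]
0.02 [348.1 301.4]
0.035 [348.4 298.6]
0.05 [348.6 295.7]
tip px 349.5,301.6
tail [array([ 0.6386, -0.6046]), array([ 0.6263, -0.6147]), array([ 0.614 , -0.6247])]
scene handle end at gripper (420.0, 200.6) [414.  198.7] [414.7 194.7] [353.3 204.7]
time: 6.58
position: [0.4032, -0.4104, 0.0018]
tool_rot: [2.652, 1.683, -0.004]
ft_force: [-17.0, 15.7, 60.3]
grip_width: 0.154
grip_force: 29.0
```

```bash
python3 -m crank '[[0.15,0,0,0.06,0],[0.15,0,0,0.1,0]]' 10
python3 - <<'E'
from h import *
print('tail',[ray('side',350.6,320,z) for z in(-.02,0,.02)])
print(proj('side',[.3735,-.473,.01]))
import cv2
# handle lateral edges after: wrist
w=get_image('wrist');cv2.imwrite('pics/w6.png',w[:,:,::-1]);c=get_calibration('wrist')
g=cv2.cvtColor(cv2.cvtColor(w,cv2.COLOR_RGB2BGR),cv2.COLOR_BGR2HSV)[:,:,1].astype(float)
for v in(20,100,160):
    r=g[v-2:v+3,260:380].mean(0);x=np.where(r>(r.max()+np.median(r))/2)[0]+260
    o=-np.array(c['R']).T@c['t']
    a,b=x.min(),x.max()+1
    print(v,a,b,[(z,round(1000*float(np.linalg.norm(ray('',a,v,z,c)-ray('',b,v,z,c))),1)) for z in(-.01,0,.01,.02,.03)])
E
```

```text
time: 6.82
position: [0.4029, -0.4101, 0.0132]
tool_rot: [2.651, 1.683, 0.0]
ft_force: [-0.3, -0.0, 0.2]
grip_width: 0.151
grip_force: 0.0
tail [array([ 0.3891, -0.4535, -0.02  ]), array([ 0.3806, -0.4656,  0.    ]), array([ 0.372 , -0.4777,  0.02  ])]
[350.1 320.6]
20 296 341 [(-0.01, 27.9), (0, 26.6), (0.01, 25.3), (0.02, 23.9), (0.03, 22.6)]
100 298 338 [(-0.01, 26.7), (0, 25.4), (0.01, 24.1), (0.02, 22.9), (0.03, 21.7)]
160 299 337 [(-0.01, 26.9), (0, 25.6), (0.01, 24.3), (0.02, 23.0), (0.03, 21.8)]
```

```bash
python3 -m crank '[[0.8,0,0,0.1,0],[0.8,0,0,0.2,0],[0.8,0,0,0.3,0],[0.8,0,0,0.3,0],[0.8,0,0,0.3,0]]' 10;python3 - <<'E'
from h import *
import cv2
np.set_printoptions(linewidth=250)
p=get_state()['position'];print(p,get_state()['grip_width'])
d=get_image('side');cv2.imwrite('pics/d7.png',d[:,:,::-1]);cv2.imwrite('pics/s7.png',get_image('scene')[:,:,::-1])
yv=np.array([.907,-.42,0])
W=.087*get_state()['grip_width']
for s in(-1,1):
    for dz in(0,.03):
        print(s,dz,'expect tip',proj('side',p+s*yv*(W/2+.0075)+[0,0,dz]))
g=d.mean(2).astype(int);print('cols',list(range(326,376,2)))
for v in range(272,312):print(v,g[v,326:376:2])
E
```

```text
time: 7.5
position: [0.402, -0.4093, 0.071]
tool_rot: [-2.65, -1.683, 0.001]
ft_force: [0.1, 0.3, 0.3]
grip_width: 0.634
grip_force: 0.0
[ 0.40197954 -0.40933098  0.07101561] 0.634221772407814
-1 0 expect tip [336.7 291.9]
-1 0.03 expect tip [337.  285.9]
1 0 expect tip [360.5 291.1]
1 0.03 expect tip [361.1 285.1]
cols [326, 328, 330, 332, 334, 336, 338, 340, 342, 344, 346, 348, 350, 352, 354, 356, 358, 360, 362, 364, 366, 368, 370, 372, 374]
272 [ 42  32 114  72  58  62  62  59 117 140 136  96  83 125 132 154 150  66  30  32  39  44  59 166 134]
273 [ 37  49 140  68  46  45  41  54 135 157 151 106  87 120 142 154 150  60  36  38  31  34  41 130 134]
274 [ 52  95 139  69  29  34  33  43 115 127 121  88  67  78 108 109 110  53  36  34  32  34  33  90 102]
275 [52 90 98 53 31 33 36 39 73 75 71 66 58 61 65 69 68 57 47 38 31 33 32 64 78]
276 [ 53  68  69  50  34  34  33  35  62  74  71  71  65  63  73  89  76  51  44  36  39  34  33  89 108]
277 [ 69  92  97  63  30  33  32  36 100 126 128 108  74  71 112 146 101  34  38  32  33  25  32 124 154]
278 [111 140 137  76  28  25  34  39 126 
[... 2862 characters left out ...]
190 148 161 160 109 104 180 191 189 187 188 183 181 171 174 181]
306 [173 169 170 173 150 176 188 187 189 190 149 160 157 105 101 176 190 186 185 186 187 182 172 175 180]
307 [170 170 174 173 161 160 187 188 190 188 149 160 161 105  99 171 190 183 181 188 179 179 177 169 176]
308 [171 166 168 179 168 149 180 187 190 189 151 156 157 111  96 159 189 187 185 182 183 184 175 170 166]
309 [153 167 170 174 172 147 172 189 188 187 154 155 159 111  91 159 188 187 186 181 182 182 179 172 174]
310 [138 167 170 172 173 161 160 186 185 188 153 154 163 117  98 179 190 191 187 185 183 183 181 179 173]
311 [119 164 172 169 170 172 146 180 187 184 152 157 158 120 105 190 188 184 166 176 184 179 179 176 174]
```

The side picture shows the visible fingertips about 3.5 px (~18 mm) above where the reported TCP should be. The real tips are about 20 mm higher than the reading, so I need to go lower, watching the force.

```bash
python3 -m crank '[[0.6,0,0,-0.2,0],[0.6,0,0,-0.33,0],[0.6,0,0,-0.38,0],[0.6,0,0,-0.41,0],[0.6,0,0,-0.435,0]]' 20; python3 -m crank '[[0.6,0,0,0,0]]' 20
```

```text
time: 8.22
position: [0.4032, -0.4104, -0.014]
tool_rot: [2.651, 1.683, 0.0]
ft_force: [-0.0, -0.5, 0.1]
grip_width: 0.601
grip_force: 0.0
time: 8.35
position: [0.4028, -0.4101, -0.0142]
tool_rot: [2.652, 1.684, 0.0]
ft_force: [-0.1, 0.3, 0.7]
grip_width: 0.602
grip_force: 0.0
```

Free at z = -0.014, so the reading does have a z offset. Closing.

```bash
python3 -m crank '[[0.6,0,0,-0.02,0],[0,0,0,-0.02,0],[0,0,0,-0.02,0],[0,0,0,-0.02,0],[0,0,0,-0.02,0]]' 10; python3 -m crank '[[0,0,0,0,0],[0,0,0,0,0],[0,0,0,0,0]]' 10
```

```text
time: 8.98
position: [0.4027, -0.41, -0.0184]
tool_rot: [2.652, 1.684, 0.0]
ft_force: [0.6, -0.5, 0.1]
grip_width: 0.253
grip_force: 10.0
time: 9.35
position: [0.4027, -0.4099, -0.0184]
tool_rot: [2.652, 1.684, 0.0]
ft_force: [0.2, 0.0, 0.3]
grip_width: 0.252
grip_force: 10.0
```

```bash
python3 -m crank '[[0,0,0,0.08,0],[0,0.01,0.02,0.16,0],[0,0.02,0.04,0.24,0],[0,0.03,0.06,0.33,0],[0,0.03,0.06,0.33,0]]' 4;  python3 -m crank '[[0,0,0,0,0],[0,0,0,0,0]]' 60
python3 - <<'E'
from h import *
import cv2
s=get_image('scene');cv2.imwrite('pics/s8.png',s[:,:,::-1]);c=get_calibration('wrist');w=get_image('wrist');cv2.imwrite('pics/w8.png',w[:,:,::-1])
g=cv2.cvtColor(cv2.cvtColor(w,cv2.COLOR_RGB2BGR),cv2.COLOR_BGR2HSV)[:,:,1].astype(float)
for v in(10,60,110,160,200):
    r=g[v-2:v+3,260:380].mean(0);x=np.where(r>(r.max()+np.median(r))/2)[0]+260
    a,b=x.min(),x.max()+1
    o=-np.array(c['R']).T@c['t'];D=[np.linalg.norm(ray('',a,v,z,c)-ray('',b,v,z,c)) for z in(0,.1)]
    z=.1*(D[0]-.022)/(D[0]-D[1]);print(v,a,b,'top z',round(z,4),ray('',(a+b)/2,v,z,c))
E
```

```text
time: 9.98
position: [0.4103, -0.398, 0.0497]
tool_rot: [2.648, 1.684, 0.002]
ft_force: [0.2, -0.5, -0.5]
grip_width: 0.254
grip_force: 4.0
time: 10.22
position: [0.4086, -0.3981, 0.0472]
tool_rot: [2.653, 1.683, 0.001]
ft_force: [0.4, -1.0, 0.5]
grip_width: 0.245
grip_force: 60.0
10 295 339 top z 0.0636 [ 0.4627 -0.2836  0.0636]
60 295 338 top z 0.0671 [ 0.4525 -0.3046  0.0671]
110 296 338 top z 0.0703 [ 0.4423 -0.3268  0.0703]
160 297 338 top z 0.0748 [ 0.4316 -0.3502  0.0748]
200 297 337 top z 0.0772 [ 0.422  -0.3697  0.0772]
```

Gripped and near upright: the handle rises 8° towards the gripper. Lifting and going over the pan.

```bash
python3 -m crank '[[0,0,0,0.2,0],[0,0,0,0.4,0],[0,0.12,0.25,0.4,0.01],[0,0.24,0.5,0.4,0.02],[0,0.37,0.75,0.4,0.035]]' 60; python3 -m crank '[[0,0.12,0.25,0,0],[0,0.24,0.5,0,0],[0,0.37,0.75,0,0],[0,0.37,0.75,0,0]]' 60
python3 - <<'E'
from h import *
import cv2
st=get_state();s=get_image('scene');cv2.imwrite('pics/s9.png',s[:,:,::-1]);c=get_calibration('wrist');w=get_image('wrist');cv2.imwrite('pics/w9.png',w[:,:,::-1]);d=get_image('side');cv2.imwrite('pics/d9.png',d[:,:,::-1])
g=cv2.cvtColor(cv2.cvtColor(w,cv2.COLOR_RGB2BGR),cv2.COLOR_BGR2HSV)[:,:,1].astype(float)
P=[]
for v in(10,60,110,160,200):
    r=g[v-2:v+3,260:380].mean(0);x=np.where(r>(r.max()+np.median(r))/2)[0]+260
    a,b=x.min(),x.max()+1
    D=[np.linalg.norm(ray('',a,v,z,c)-ray('',b,v,z,c)) for z in(0,.1)]
    z=.1*(D[0]-.022)/(D[0]-D[1]);print(v,a,b,'top z',round(z,4),ray('',(a+b)/2,v,z,c))
p=st['position'];
for n in('scene','side'):print(n,'edge pred',[proj(n,p+np.array([.053+sx*.976,.241-sx*.216,h])) for sx in(-.075,0,.075) for h in (-.042,)])
G=np.zeros((600,800,3),np.uint8);G[:300,:480]=cv2.resize(s[180:280,180:340],(480,300),interpolation=2);G[300:,:480]=cv2.resize(d[120:220,250:410],(480,300),interpolation=2);G[:200,480:800]=cv2.resize(w,(320,200));cv2.imwrite('pics/m9.png',G[:,:,::-1])
E
```

```text
time: 10.95
position: [0.4821, -0.2465, 0.1265]
tool_rot: [-2.448, -1.967, 0.003]
ft_force: [0.3, -0.1, -1.4]
grip_width: 0.248
grip_force: 60.0
time: 11.45
position: [0.5574, -0.0911, 0.1266]
tool_rot: [-2.439, -1.975, -0.002]
ft_force: [-1.2, -1.2, -2.0]
grip_width: 0.245
grip_force: 60.0
10 295 338 top z 0.1388 [0.5832 0.0297 0.1388]
60 295 338 top z 0.1464 [0.5781 0.0059 0.1464]
110 296 338 top z 0.1497 [ 0.5731 -0.0181  0.1497]
160 297 337 top z 0.1497 [ 0.5675 -0.0439  0.1497]
200 297 337 top z 0.1565 [ 0.5631 -0.0643  0.1565]
scene edge pred [array([271. , 229.8]), array([264.6, 215.8]), array([258.6, 202.6])]
side edge pred [array([305.3, 179. ]), array([322.9, 176.2]), array([340.3, 173.4])]
```

View pics/m9.png

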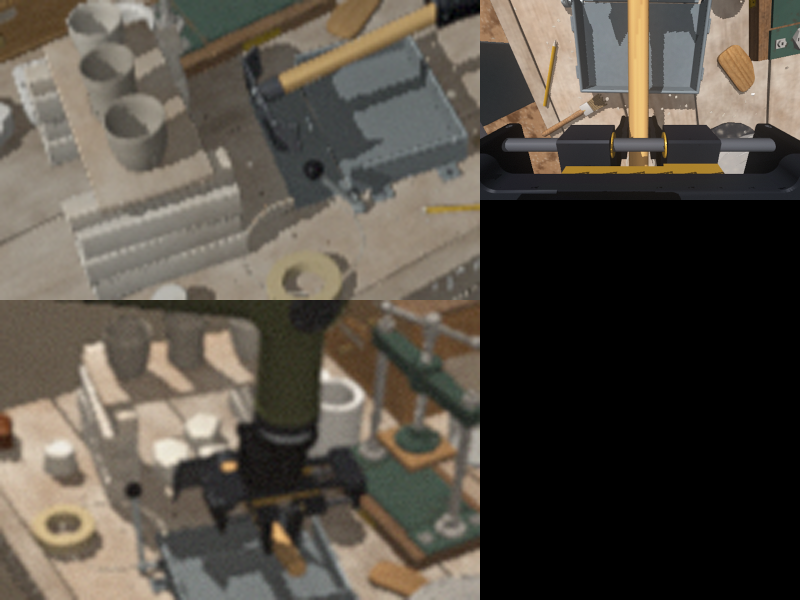

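The scene crop shows the blade hanging just before the bay, from (248,55) to (285,160), with the handle over the middle of the pan. Its heading is 12° and its pitch 10°. In the side crop the lumps are still in the bay and the cups are untouched. Lowering 30 mm and going in over the lumps.

```bash
python3 -m crank '[[0,0,0,-0.08,0],[0,0,0,-0.15,0],[0,0.04,0.2,-0.15,0],[0,0.09,0.4,-0.15,0],[0,0.13,0.6,-0.15,0]]' 60; python3 -m crank '[[0,0.04,0.2,0,0],[0,0.09,0.4,0,0],[0,0.14,0.62,0,0],[0,0.14,0.62,0,0]]' 60
python3 - <<'E'
from h import *
import cv2
st=get_state();c=get_calibration('wrist');w=get_image('wrist');cv2.imwrite('pics/w10.png',w[:,:,::-1])
g=cv2.cvtColor(cv2.cvtColor(w,cv2.COLOR_RGB2BGR),cv2.COLOR_BGR2HSV)[:,:,1].astype(float)
for v in(80,120,160,200):
    r=g[v-2:v+3,260:380].mean(0);x=np.where(r>(r.max()+np.median(r))/2)[0]+260
    a,b=x.min(),x.max()+1
    D=[np.linalg.norm(ray('',a,v,z,c)-ray('',b,v,z,c)) for z in(0,.1)]
    z=.1*(D[0]-.022)/(D[0]-D[1]);print(v,a,b,'top z',round(z,4),ray('',(a+b)/2,v,z,c))
# lumps: white blobs in wrist view
h=cv2.cvtColor(cv2.imread('pics/w10.png'),cv2.COLOR_BGR2HSV)
E
```

```text
time: 12.22
position: [0.5821, 0.0223, 0.0961]
tool_rot: [-2.452, -1.962, 0.002]
ft_force: [0.2, 0.4, -2.0]
grip_width: 0.246
grip_force: 60.0
time: 12.72
position: [0.6093, 0.1515, 0.0963]
tool_rot: [-2.442, -1.97, -0.001]
ft_force: [-0.8, -0.6, -4.2]
grip_width: 0.251
grip_force: 60.0
80 286 317 top z 0.0553 [0.6193 0.2495 0.0553]
120 296 337 top z 0.1178 [0.6247 0.2233 0.1178]
160 296 337 top z 0.1231 [0.6204 0.2031 0.1231]
200 297 337 top z 0.1266 [0.6161 0.182  0.1266]
```

```bash
python3 -m crank '[[0,0,0,-0.1,0],[0,0,0,-0.18,0],[0,0,0,-0.22,0],[0,0,0,-0.24,0],[0,0,0,-0.24,0]]' 60
```

```text
time: 13.4
position: [0.6112, 0.1457, 0.0501]
tool_rot: [2.451, 1.964, 0.001]
ft_force: [-1.1, -2.6, 0.7]
grip_width: 0.249
grip_force: 60.0
```

```bash
python3 -m crank '[[0,-0.011,-0.05,0,0],[0,-0.022,-0.1,0,0],[0,-0.038,-0.17,0,0],[0,-0.053,-0.24,0,0],[0,-0.069,-0.31,0,0]]' 60;  python3 -m crank '[[0,-0.015,-0.07,0,0],[0,-0.031,-0.14,0,0],[0,-0.046,-0.21,0,0],[0,-0.062,-0.28,0,0],[0,-0.077,-0.35,0,0]]' 60; python3 -m crank '[[0,-0.015,-0.07,0,0],[0,-0.031,-0.14,0,0],[0,-0.046,-0.21,0,0],[0,-0.062,-0.28,0,0],[0,-0.077,-0.35,0,0]]' 60
python3 - <<'E'
from h import *
import cv2
c=get_calibration('wrist');w=get_image('wrist')[:,:,::-1].copy();cv2.imwrite('pics/w11.png',w);s=get_image('scene')[:,:,::-1].copy();cv2.imwrite('pics/s11.png',s);d=get_image('side')[:,:,::-1].copy();cv2.imwrite('pics/d11.png',d)
for n,i in(('scene',s),('side',d),('wrist',w)):
    h=cv2.cvtColor(i,cv2.COLOR_BGR2HSV);m=cv2.inRange(h,(0,0,175),(180,60,255))
    k,_,st,ct=cv2.connectedComponentsWithStats(m)
    for j in range(1,k):
        if st[j,4]>12:
            q=ray(n,*ct[j],.025,c if n=='wrist' else None)-[.589,.066,0]
            x,y=q[0]*.976-q[1]*.216,q[0]*.216+q[1]*.976
            if abs(x)<.2 and -.2<y<.4: print(n,st[j],'pan xy',round(x,3),round(y,3))
E
```

```text
time: 14.02
position: [0.5968, 0.0834, 0.0497]
tool_rot: [-2.452, -1.965, -0.001]
ft_force: [1.2, 3.1, -0.1]
grip_width: 0.241
grip_force: 60.0
time: 14.65
position: [0.5811, 0.0133, 0.0495]
tool_rot: [-2.451, -1.965, 0.0]
ft_force: [1.5, 3.4, 0.4]
grip_width: 0.245
grip_force: 60.0
time: 15.28
position: [0.5657, -0.0567, 0.0494]
tool_rot: [-2.451, -1.965, 0.0]
ft_force: [1.8, 2.5, -0.1]
grip_width: 0.247
grip_force: 60.0
scene [201 245  12   8  51] pan xy -0.013 0.319
scene [228 249  12   4  15] pan xy -0.06 0.231
scene [206 253  21   7  34] pan xy -0.058 0.296
scene [231 275  11  15 103] pan xy -0.195 0.261
side [270 150   9  12  45] pan xy -0.148 0.364
side [309 151  21  22 253] pan xy 0.045 0.272
side [289 154  35  28 435] pan xy -0.03 0.238
side [273 181  22  19 156] pan xy -0.159 0.115
side [362 202  42  41 423] pan xy 0.16 -0.18
side [277 204  31  18 130] pan xy -0.157 -0.036
side [285 224   6   9  26] pan xy -0.194 -0.117
side [293 224  25  23 289] pan xy -0.148 -0.171
wrist [    0     0   166   276 22668] pan xy -0.152 -0.054
wrist [ 108    0   63   36 1248] pan xy -0.103 0.011
wrist [ 345    0   62   33 1368] pan xy 0.04 0.011
wrist [  471     0   129   276 14358] pan xy 0.156 -0.078
wrist [489  24   8   6  19] pan xy 0.114 0.003
wrist [468  27  10  12  58] pan xy 0.102 -0.0
wrist [576  28   6   6  23] pan xy 0.168 0.001
wrist [ 2 62  6  7 16] pan xy -0.199 -0.019
wrist [ 53 126   7   7  21] pan xy -0.176 -0.059
wrist [ 37 129  12  18  60] pan xy -0.187 -0.066
wrist [ 47 178   7  12  35] pan xy -0.19 -0.098
```

Run:
```python
from h import *
import cv2
a=cv2.imread('pics/side0.png');d=cv2.imread('pics/d11.png');w=cv2.imread('pics/w11.png')
# lump px in side0: zb (268,250)->(307,172), (310,212)->(317.5,163),(330,257)->(322,174)
for p in[(307,169),(317,161),(322,171),(300,160),(330,165)]:
    print(p,'before',a[p[1],p[0]],'now',d[p[1],p[0]])
df=cv2.absdiff(a,d).max(2)
hs=cv2.cvtColor(w,cv2.COLOR_BGR2HSV)
for v in(3,10,20,30,40,60):print(v,[tuple(hs[v,u,1:].tolist()) for u in range(90,500,20)])
c=get_calibration('wrist')
for v in (0,20,40):
  for u in(140,375):
    q=ray('w',u,v,.03,c)-[.589,.066,0];print(u,v,(q[0]*.976-q[1]*.216).round(3),(q[0]*.216+q[1]*.976).round(3))
```

```text
(307, 169) before [213 230 235] now [148 168 186]
(317, 161) before [210 226 231] now [160 181 195]
(322, 171) before [205 224 234] now [148 166 181]
(300, 160) before [157 178 197] now [150 171 191]
(330, 165) before [147 165 183] now [113 134 148]
3 [(49, 165), (55, 168), (54, 214), (32, 213), (21, 168), (12, 85), (24, 85), (27, 84), (16, 82), (12, 84), (6, 86), (118, 239), (126, 228), (8, 250), (9, 249), (8, 249), (28, 157), (19, 82), (25, 81), (30, 84), (46, 110)]
10 [(51, 215), (12, 88), (53, 217), (50, 220), (23, 164), (17, 88), (18, 85), (24, 84), (15, 85), (3, 81), (3, 85), (119, 238), (126, 228), (8, 250), (8, 249), (9, 248), (28, 99), (22, 82), (22, 82), (28, 82), (47, 114)]
20 [(50, 215), (17, 92), (34, 156), (48, 225), (18, 160), (22, 126), (23, 90), (27, 86), (18, 84), (12, 84), (6, 85), (123, 239), (125, 228), (48, 90), (9, 248), (9, 247), (18, 84), (21, 85), (27, 84), (20, 137), (44, 115)]
30 [(52, 214), (52, 215), (0, 90), (4, 61), (17, 117), (20, 163), (23, 90), (21, 87), (21, 87), (9, 86), (6, 88), (123, 238), (125, 228), (43, 100), (39, 99), (33, 102), (18, 86), (22, 83), (27, 85), (33, 186), (19, 92)]
40 [(53, 215), (50, 215), (3, 86), (4, 62), (10, 74), (19, 149), (20, 151), (17, 150), (20, 89), (9, 86), (6, 88), (121, 237), (127, 228), (3, 92), (38, 100), (11, 89), (20, 88), (26, 87), (28, 83), (27, 151), (15, 68)]
60 [(57, 219), (51, 217), (43, 229), (8, 63), (15, 66), (22, 151), (23, 152), (22, 153), (22, 153), (6, 89), (6, 92), (121, 236), (126, 228), (11, 92), (6, 88), (12, 88), (23, 87), (21, 84), (26, 155), (30, 69), (18, 71)]
140 0 -0.101 0.014
375 0 0.039 0.013
140 20 -0.103 0.003
375 20 0.04 0.003
140 40 -0.105 -0.008
375 40 0.04 -0.008
```

The wrist picture shows one lump (bright white) at the pan's mouth, near pan (0.04, 0.01), and the lumps' old places in the bay are empty. Continuing up the ramp.

```bash
python3 -m crank '[[0,-0.015,-0.07,0,0],[0,-0.031,-0.14,0.003,0],[0,-0.046,-0.21,0.007,0],[0,-0.062,-0.28,0.013,0],[0,-0.077,-0.35,0.02,0]]' 60;  python3 -m crank '[[0,-0.015,-0.07,0.008,0],[0,-0.031,-0.14,0.014,0],[0,-0.044,-0.2,0.02,0],[0,-0.055,-0.25,0.023,0],[0,-0.055,-0.25,0.023,0]]' 60
cat > lump.py <<'E'
from h import *
import cv2,sys
t=sys.argv[1];c=get_calibration('wrist')
for n in('wrist','side','scene'):
    i=get_image(n)[:,:,::-1].copy();cv2.imwrite(f'pics/{n[0]}{t}.png',i)
    h=cv2.cvtColor(i,cv2.COLOR_BGR2HSV);m=cv2.inRange(h,(0,0,215 if n!='scene' else 150),(180,35,255))
    k,_,st,ct=cv2.connectedComponentsWithStats(m)
    for j in range(1,k):
        if st[j,4]>10:
            q=ray(n,*ct[j],.035,c if n=='wrist' else None)-[.589,.066,0]
            x,y=q[0]*.976-q[1]*.216,q[0]*.216+q[1]*.976
            if abs(x)<.13 and -.18<y<.4: print(n,st[j].tolist(),'pan xy',round(x,3),round(y,3))
E
python3 lump.py 12
```

```text
time: 16.05
position: [0.5503, -0.1266, 0.0536]
tool_rot: [-2.451, -1.965, -0.0]
ft_force: [1.2, 3.8, 1.4]
grip_width: 0.245
grip_force: 60.0
time: 16.68
position: [0.5388, -0.1786, 0.0581]
tool_rot: [2.452, 1.962, -0.004]
ft_force: [-1.5, -1.5, 0.7]
grip_width: 0.247
grip_force: 60.0
wrist [348, 0, 83, 34, 1980] pan xy 0.047 -0.115
side [317, 203, 7, 9, 32] pan xy -0.046 -0.044
scene [291, 199, 22, 12, 70] pan xy 0.05 -0.077
scene [227, 212, 7, 12, 36] pan xy 0.094 0.198
scene [297, 218, 15, 9, 108] pan xy -0.039 -0.053
scene [193, 222, 9, 9, 24] pan xy 0.1 0.33
scene [252, 229, 5, 7, 15] pan xy -0.016 0.138
scene [185, 239, 74, 36, 525] pan xy -0.049 0.307
```

```bash
python3 -m crank '[[0,-0.006,-0.03,0,0],[0,-0.012,-0.055,0,0],[0,-0.018,-0.08,0,0],[0,-0.022,-0.1,0,0],[0,-0.022,-0.1,0,0]]' 60; python3 lump.py 13
python3 - <<'E'
from h import *
import cv2
i=cv2.imread('pics/s13.png');h=cv2.cvtColor(i,cv2.COLOR_BGR2HSV)
# project pan grid at z=.03 ; print V map
ex=np.array([.976,-.216,0]);ey=np.array([.216,.976,0]);o=np.array([.589,.066,.03])
for n,f in(('scene','s13'),('side','d13')):
    i=cv2.imread(f'pics/{f}.png') if n=='scene' else cv2.imread('pics/s13.png')
    if n=='scene':
        for y in np.arange(.06,-.16,-.015):
            print(round(y,3),[int(h[int(v+.5),int(u+.5),2]) for u,v in(proj(n,o+x*ex+y*ey) for x in np.arange(-.1,.101,.0125))])
E
```

```text
time: 17.45
position: [0.5349, -0.1967, 0.0581]
tool_rot: [2.452, 1.964, -0.001]
ft_force: [0.3, 1.1, -0.3]
grip_width: 0.246
grip_force: 60.0
wrist [347, 0, 87, 31, 1923] pan xy 0.048 -0.133
side [319, 207, 8, 9, 36] pan xy -0.045 -0.062
scene [296, 198, 21, 12, 80] pan xy 0.051 -0.098
scene [228, 212, 6, 12, 39] pan xy 0.094 0.199
scene [302, 217, 14, 9, 102] pan xy -0.039 -0.071
scene [193, 222, 9, 9, 23] pan xy 0.1 0.33
scene [252, 229, 5, 7, 16] pan xy -0.014 0.139
scene [184, 239, 75, 36, 538] pan xy -0.05 0.308
0.06 [69, 70, 69, 63, 66, 63, 67, 67, 65, 68, 68, 68, 67, 69, 67, 90, 85]
0.045 [66, 26, 45, 30, 68, 65, 67, 63, 64, 64, 66, 63, 66, 67, 70, 78, 84]
0.03 [107, 72, 36, 55, 68, 64, 69, 65, 63, 66, 65, 62, 67, 67, 74, 88, 87]
0.015 [72, 70, 66, 68, 81, 66, 65, 71, 120, 98, 66, 66, 68, 66, 91, 95, 119]
0.0 [65, 103, 115, 70, 65, 68, 68, 91, 114, 117, 74, 66, 65, 66, 114, 87, 80]
-0.015 [68, 87, 104, 119, 78, 87, 112, 114, 112, 103, 112, 111, 91, 113, 115, 92, 81]
-0.03 [82, 82, 64, 63, 62, 60, 70, 64, 73, 64, 82, 57, 81, 77, 73, 86, 83]
-0.045 [83, 80, 63, 62, 79, 151, 122, 79, 48, 66, 76, 100, 115, 91, 39, 42, 82]
-0.06 [84, 125, 117, 116, 167, 179, 177, 155, 92, 92, 71, 145, 176, 132, 113, 96, 79]
-0.075 [76, 112, 102, 152, 178, 177, 178, 112, 95, 133, 183, 166, 176, 76, 113, 83, 83]
-0.09 [75, 117, 80, 114, 176, 180, 159, 64, 80, 119, 177, 162, 155, 104, 110, 78, 83]
-0.105 [83, 114, 74, 67, 64, 86, 110, 64, 93, 109, 167, 175, 181, 179, 118, 82, 84]
-0.12 [79, 102, 116, 74, 63, 113, 112, 70, 104, 105, 147, 182, 178, 179, 169, 81, 84]
-0.135 [109, 113, 113, 115, 111, 104, 109, 65, 64, 67, 139, 176, 160, 172, 117, 81, 82]
-0.15 [94, 104, 107, 121, 103, 108, 111, 117, 64, 54, 144, 180, 122, 106, 99, 112, 114]
```

All three lumps are inside, at pan (-0.045,-0.07), (0.04,-0.07) and (0.05,-0.12). Lifting the hoe out and carrying it back to its old spot.

```bash
python3 -m crank '[[0,0.005,0.025,0,0],[0,0.005,0.025,0.2,0],[0,0.005,0.025,0.4,0],[0,-0.1,-0.15,0.4,-0.01],[0,-0.2,-0.35,0.4,-0.02]]' 60;python3 -m crank '[[0,-0.14,-0.22,0,-0.005],[0,-0.28,-0.44,0,-0.01],[0,-0.433,-0.66,0,-0.015],[0,-0.433,-0.66,-0.2,-0.015],[0,-0.433,-0.66,-0.4,-0.015]]' 60; python3 -m crank '[[0,0,0,-0.03,0],[0,0,0,-0.05,0]]' 60
```

```text
time: 18.23
position: [0.4954, -0.2659, 0.1387]
tool_rot: [2.568, 1.807, -0.0]
ft_force: [0.7, -0.7, -2.7]
grip_width: 0.246
grip_force: 60.0
time: 18.85
position: [0.4083, -0.399, 0.0574]
tool_rot: [2.652, 1.68, -0.0]
ft_force: [0.5, -0.2, -3.1]
grip_width: 0.25
grip_force: 60.0
time: 19.1
position: [0.4093, -0.3982, 0.0494]
tool_rot: [2.651, 1.685, 0.0]
ft_force: [-1.6, -1.3, 3.1]
grip_width: 0.245
grip_force: 60.0
```

```bash
python3 lump.py 14
```

```text
side [317, 205, 12, 10, 90] pan xy -0.04 -0.06
scene [293, 198, 26, 20, 270] pan xy 0.031 -0.083
scene [228, 213, 6, 4, 15] pan xy 0.108 0.195
scene [298, 217, 18, 14, 195] pan xy -0.049 -0.058
scene [230, 219, 3, 5, 12] pan xy 0.076 0.202
scene [193, 222, 6, 9, 19] pan xy 0.102 0.334
scene [252, 229, 5, 7, 15] pan xy -0.014 0.139
scene [190, 240, 12, 7, 35] pan xy 0.018 0.348
scene [184, 240, 29, 29, 220] pan xy -0.041 0.348
scene [214, 242, 5, 5, 12] pan xy -0.014 0.282
scene [204, 242, 55, 31, 227] pan xy -0.074 0.257
```

```bash
python3 -m crank '[[0,0,0,0,0],[0,0,-0.02,-0.09,0],[0,-0.01,-0.03,-0.17,0],[0,-0.02,-0.05,-0.25,0],[0,-0.03,-0.06,-0.32,0]]' 4; python3 -m crank '[[0,0,0,-0.01,0],[0.3,0,0,-0.01,0],[0.5,0,0,-0.01,0],[0.6,0,0,-0.01,0],[0.6,0,0,-0.01,0]]' 10
```

```text
time: 19.88
position: [0.4023, -0.409, -0.0178]
tool_rot: [-2.651, -1.683, -0.001]
ft_force: [0.7, 1.7, 4.1]
grip_width: 0.251
grip_force: 4.0
time: 20.5
position: [0.4027, -0.41, -0.0176]
tool_rot: [2.652, 1.684, -0.0]
ft_force: [0.0, -0.8, 0.3]
grip_width: 0.547
grip_force: 0.0
```

```bash
python3 -m crank '[[0.6,0,0,0.2,0],[0.6,0,0,0.45,0],[0,0,0,0.7,0],[0,0,0,0.7,0]]' 10
python3 - <<'E'
from h import *
import cv2
L=[]
for n,(u,v) in dict(scene=(285,236.5),side=(294.3,183.3)).items():
    i=get_image(n);cv2.imwrite(f'pics/{n}15.png',i[:,:,::-1]);u0,v0=int(u)-9,int(v)-9
    m=(i[v0:v0+19,u0:u0+19].max(2)<60).astype(np.uint8);k,_,st,ct=cv2.connectedComponentsWithStats(m)
    j=1+st[1:,4].argmax();p=ct[j]+[u0,v0];print(n,st[j],p);L.append((ray(n,*p,0),ray(n,*p,.2)))
(a0,a1),(b0,b1)=L;da,db=a1-a0,b1-b0
s=np.linalg.lstsq(np.c_[da,-db],b0-a0,rcond=None)[0];A,B=a0+s[0]*da,b0+s[1]*db;print('knob',A,B)
K=(A+B)/2
p=get_state()['position'];print('tcp',p)
# hoe blade check
i=cv2.imread('pics/scene15.png');j=cv2.imread('pics/scene0.png');d=cv2.absdiff(i,j).max(2)[180:235,335:380];print('blade region diff>40:',(d>40).sum())
E
```

```text
time: 21.0
position: [0.4052, -0.4122, 0.1272]
tool_rot: [2.644, 1.679, 0.002]
ft_force: [0.6, -0.3, -0.3]
grip_width: 0.454
grip_force: 0.0
scene [ 5  6  7  8 47] [283.9787234  236.17021277]
side [ 7  7  5  5 21] [294. 183.]
knob [0.47577241 0.14880075 0.09593281] [0.47794615 0.1491455  0.09748853]
tcp [ 0.40262984 -0.41000769  0.12243564]
blade region diff>40: 0
```

The knob triangulates to (0.477,0.149,0.097), and the blade area matches the first picture, so the hoe is back down. Going round to the +y side of the lever.

```bash
python3 -m crank '[[0,0.03,0.25,0.1,0.01],[0,0.06,0.5,0.1,0.02],[0,0.09,0.75,0.1,0.03],[0,0.1,1.0,0.1,0.035]]' 10; python3 -m crank '[[0,0.03,0.25,0,0],[0,0.06,0.5,0,0],[0,0.1,0.75,0,0],[0,0.15,1.0,0,0]]' 10;python3 -m crank '[[0,0.03,0.25,0,0],[0,0.07,0.5,0,0],[0,0.11,0.75,0,0],[0,0.165,1.0,0,0],[0,0.165,1.0,0,0]]' 10;python3 -m crank '[[0,0,0,-0.15,0],[0,0,0,-0.3,0],[0,0,0,-0.39,0],[0,0,0,-0.39,0]]' 10
```

```text
time: 21.6
position: [0.4217, -0.2076, 0.1403]
tool_rot: [-2.448, -1.965, 0.001]
ft_force: [0.7, 0.5, -0.1]
grip_width: 0.015
grip_force: 0.0
time: 22.1
position: [0.4513, -0.0085, 0.1405]
tool_rot: [-2.451, -1.963, 0.003]
ft_force: [-0.1, 0.1, 0.1]
grip_width: 0.002
grip_force: 0.0
time: 22.72
position: [0.4837, 0.195, 0.1406]
tool_rot: [-2.44, -1.971, 0.001]
ft_force: [-0.3, -0.7, 0.9]
grip_width: 0.008
grip_force: 0.0
time: 23.22
position: [0.4842, 0.189, 0.0624]
tool_rot: [-2.45, -1.963, 0.005]
ft_force: [0.4, -0.1, 0.8]
grip_width: 0.007
grip_force: 0.0
```

```bash
python3 -m crank '[[0,-0.015,-0.07,0,0],[0,-0.03,-0.13,0,0],[0,-0.044,-0.2,0,0],[0,-0.057,-0.26,0,0],[0,-0.071,-0.32,0,0]]' 10; python3 -m crank '[[0,-0.013,-0.06,0,0],[0,-0.026,-0.12,0,0],[0,-0.04,-0.18,0,0],[0,-0.053,-0.24,0,0],[0,-0.064,-0.29,0,0]]' 10; python3 -m crank '[[0,-0.011,-0.05,0,0],[0,-0.022,-0.1,-0.005,0],[0,-0.033,-0.15,-0.01,0],[0,-0.043,-0.2,-0.03,0],[0,-0.054,-0.245,-0.05,0]]' 10
```

```text
time: 23.85
position: [0.472, 0.1253, 0.0648]
tool_rot: [2.451, 1.964, 0.002]
ft_force: [1.7, 2.1, 2.1]
grip_width: 0.001
grip_force: 1.3
time: 24.48
position: [0.4581, 0.0675, 0.0637]
tool_rot: [-2.451, -1.964, 0.001]
ft_force: [2.5, 1.9, -1.5]
grip_width: 0.006
grip_force: 1.6
time: 25.1
position: [0.4476, 0.0179, 0.0539]
tool_rot: [2.451, 1.964, -0.001]
ft_force: [0.8, 0.1, 1.1]
grip_width: 0.009
grip_force: 0.5
```

```bash
python3 -m crank '[[0,-0.005,-0.02,-0.02,0],[0,-0.01,-0.04,-0.04,0],[0,-0.012,-0.055,-0.06,0],[0,-0.012,-0.055,-0.075,0],[0,-0.012,-0.055,-0.085,0]]' 10; python3 -m crank '[[0,0,0,-0.01,0],[0,0,0,-0.02,0]]' 10
python3 - <<'E'
from h import *
import cv2
i=cv2.imread('pics/scene0.png')
E
```

```text
time: 25.72
position: [0.4453, 0.0078, 0.0369]
tool_rot: [2.451, 1.965, -0.001]
ft_force: [-1.1, -1.2, 2.2]
grip_width: 0.008
grip_force: 1.0
time: 25.98
position: [0.4455, 0.0079, 0.0347]
tool_rot: [2.451, 1.965, -0.003]
ft_force: [-9.4, -1.8, 30.2]
grip_width: 0.005
grip_force: 14.8
```

```bash
python3 -m crank '[[0,0,0,0.1,0],[0,0,0,0.4,0],[0,-0.05,-0.3,0.7,0],[0,-0.1,-0.6,0.7,0],[0,-0.15,-0.9,0.7,0]]' 10
python3 - <<'E'
from h import *
import cv2
ex=np.array([.976,-.216,0]);ey=np.array([.216,.976,0]);H=np.array([.4768,.149,.006])-.0525*ey
def kn(th):return H+np.array([0,0,1])*.105*np.sin(th)+ey*.105*np.cos(th)
L=[]
for n in('scene','side'):
    i=get_image(n);cv2.imwrite(f'pics/{n}16.png',i[:,:,::-1])
    e=proj(n,kn(np.radians(155.6)));u0,v0=int(e[0])-8,int(e[1])-8
    m=(i[v0:v0+17,u0:u0+17].max(2)<60).astype(np.uint8);k,_,st,ct=cv2.connectedComponentsWithStats(m)
    if k<2: print(n,'none',e);continue
    j=1+st[1:,4].argmax();p=ct[j]+[u0,v0];print(n,'expect',e,'150deg',proj(n,kn(np.radians(150))),'found',p,st[j]);L.append((ray(n,*p,0),ray(n,*p,.2)))
if len(L)==2:
    (a0,a1),(b0,b1)=L;da,db=a1-a0,b1-b0;s=np.linalg.lstsq(np.c_[da,-db],b0-a0,rcond=None)[0];K=(a0+s[0]*da+b0+s[1]*db)/2
    print('knob',K,'angle',np.degrees(np.arctan2(K[2]-.006,(K-H)@ey)))
a=cv2.imread('pics/scene0.png');b=cv2.imread('pics/scene16.png')
print('cups/board diff',(cv2.absdiff(a,b).max(2)[180:262,192:262]>45).sum(),'hoe/tools',(cv2.absdiff(a,b).max(2)[180:250,340:385]>45).sum(),'tape/stopper',(cv2.absdiff(a,b).max(2)[262:320,205:300]>45).sum())
E
python3 lump.py 17
```

```text
time: 26.6
position: [0.4186, -0.1592, 0.1741]
tool_rot: [2.447, 1.964, 0.002]
ft_force: [0.5, -1.0, -0.5]
grip_width: 0.005
grip_force: 0.0
scene expect [322.9 232.4] 150deg [321.7 231.1] found [323.4137931  232.72413793] [ 7  6  6  6 29]
side expect [303.  216.1] 150deg [302.7 213.6] found [303.17647059 215.64705882] [ 6  6  5  5 17]
knob [0.44404969 0.00412212 0.05042326] angle 155.17147985423074
cups/board diff 0 hoe/tools 276 tape/stopper 0
wrist [379, 0, 37, 13, 328] pan xy -0.04 -0.093
wrist [455, 6, 66, 55, 2598] pan xy 0.047 -0.118
wrist [536, 78, 10, 16, 72] pan xy 0.109 -0.167
wrist [545, 82, 8, 10, 25] pan xy 0.117 -0.167
wrist [425, 96, 10, 4, 20] pan xy -0.002 -0.176
wrist [307, 99, 7, 4, 16] pan xy -0.125 -0.178
wrist [361, 100, 4, 5, 11] pan xy -0.071 -0.18
side [336, 204, 10, 8, 59] pan xy 0.036 -0.063
side [322, 206, 7, 10, 51] pan xy -0.033 -0.066
side [342, 212, 13, 7, 70] pan xy 0.046 -0.116
scene [294, 198, 26, 19, 232] pan xy 0.033 -0.092
scene [228, 213, 6, 11, 33] pan xy 0.093 0.199
scene [301, 217, 15, 14, 148] pan xy -0.046 -0.065
scene [193, 222, 6, 9, 19] pan xy 0.102 0.334
scene [252, 229, 5, 7, 16] pan xy -0.014 0.139
scene [184, 240, 75, 32, 512] pan xy -0.051 0.308
scene [214, 243, 7, 4, 14] pan xy -0.017 0.279
```

```bash
python3 -m crank '[[0,0,0,0.1,0],[0,0,0,0.1,0],[0,0,0,0.1,0]]' 10; python3 -c "from bench import *;print(close_job())"
```

```text
time: 27.22
position: [0.4178, -0.1565, 0.1918]
tool_rot: [-2.449, -1.967, 0.0]
ft_force: [-0.0, 0.1, -0.8]
grip_width: 0.006
grip_force: 0.0
the job is handed in; nothing more can be done
None
```

I handed in the job at 27 s: all three lumps are in the scrap pan, the hoe is back down on the open bench, and the drop front is shut against its stop (lever at about 155° of 155.6°). In the scene picture the board, cups, tape and stopper show no change. My first two grasps missed because the reported tool height reads about 20 mm low; on the second, the fingertips pressed on the handle with about 60 N at the wrist.

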